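# Snap the riser's anchor clip shut with the pliers

## Task

The white riser in the pantry cupboard is held down by two steel anchor clips on its flat foot bar, and one of them is still open, its two ears standing apart. Take the pliers by the handles, set the jaws either side of the open clip's ears and squeeze until its press stud snaps shut, then leave the pliers lying flat on the cupboard base. Use the pliers for this, not the gripper's own fingers, and do not push away or knock over the glass spice jar that stands behind the bar.

Things in the scene. Friction and masses are not known exactly. Their poses are not given: they have to be found in the camera images.
- pliers: Steel pliers, dark handles, flat on the base, sprung open. Origin under the pivot, x along the jaws, z up. Hold at the balance point 50 mm behind the pivot: handles 22 mm tall, 62-65 mm across there when released, 26 shut, spring 7 N. Carry squeezed to 55 (a full squeeze shuts the jaws, which then miss the clip). Jaws 25-65 mm ahead of the pivot, 14 tall, gap 43 mm released, 35 carried so, 8 shut.
- clip: Open clip: two upright steel ears 16 mm long (x), 29 tall, 19 over their outer faces (y), 8 when shut. Origin on the base midway between them; x leads away from robot to the foot bar (its middle 44 mm on), y along the bar. Saddle begins 20 mm behind origin. Slides 10 mm either way in y, so it centres itself in the jaws. The other clip, 150 mm along the bar, is alike but has its ears together already.
- clip_stud (a joint): Travel in m of the open clip's +y ear towards the other: 0 open, 0.011 shut. Squeeze along y, handles towards -x, ears 50-55 mm ahead of the pivot, pliers level 5-10 mm above the base (pressed on it they bind). It resists with 3 N; with spring and friction give each handle 40-60 N and close fully. Springs back before half way, then snaps shut and stays. On release the pliers drop flat.
- jar: Glass spice jar with dark twist cap, standing on the base just behind the foot bar, 44 mm wide, 90 mm tall. Origin: centre of its underside. A bystander: leave it standing where it is.
There are look-alikes about, which are no part of the job. Leave any green or red look-alike of the pliers alone.

How it is judged:
By the outcome, as a careful person would: the job done as asked, in the order asked, and still so for the second after the job is handed in, with the robot touching nothing.
It also fails if it takes over 38 s, if anything falls off the work surface, if the arm or the gripper's body presses on something with over 40 N, if the wrist force passes 120 N, or if a joint passes its speed limit or range.

## Robot

A 6-joint arm with a two-finger parallel gripper is mounted at the origin on the work surface. World frame = base frame: x ahead of the robot, y to its left, z up, the work surface at z = 0. Lengths are in mm, angles in rad, forces in N, time in s.
With the tool pointing down it reaches from about 350 to 975 mm from the base axis. Payload 7.1 kg.
Tool frame: the origin (TCP) lies at the very end of the fingers, on their centre line; the grasp point (between the pads) lies 19 mm behind it; z points along the fingers, y is the line along which they close (so a half turn about z gives the same grasp; the last joint's range is limited). The gripper opens to 88 mm and grips with 3 to 60 N. Pads are 20 mm wide; open, the fingers measure 115 mm over their backs; the gripper's body (75 mm by 178 mm) begins 61 mm behind the grasp point.
Start: joints at [-0.019, 0.423, 1.63, -0, 1.089, -0.019], TCP at [624.984, 0.026, 222.675] pointing down, gripper open.
Joint ranges: [-3, 3], [-0.9, 2.11], [0.09, 2.58], [-1.31, 4.45], [0.11, 2.69], [-2.54, 2.54]. Speed limits (rad/s): [2.39, 2.39, 3.01, 3.14, 3.14, 3.14].

## Interface

Orientations are given as a rotation vector (axis times angle).
In Python, from workcell import * gives the robot as it stands.
- The arm moves only by the tool step_arm, never from a script. Its argument "deltas" is a list of rows, each a list of 3 entries, a list of its own where there are three numbers: the shift along the tool's x, y, z in units of 300 mm (1.0 is 300 mm), then the turn, a rotation vector about the tool's x, y, z in units of 1.5 rad (1.0 is 1.5 rad), then the gripper command: -1 is shut, 1 is fully open, values between are in proportion. In form: [[[dx, dy, dz], [rx, ry, rz], gripper], ...]. A call has 1 to 20 rows; each row is the pose to reach, as a shift and turn from the pose commanded when the call began, along the tool's axes at that moment; what a row does not reach only later rows make up. A row lasts 1/12 s, in which the tool goes at most 41.7 mm and 7.16 degrees, less where a joint would pass 70% of its speed; a pose out of reach is approached as far as the arm can. A call with a number of a shift or a turn outside -1 to 1 is refused whole. A call with a gripper value outside its range is refused whole. The fingers move at their own pace and stop on an object; the grip force is fixed at half the most. Time passes only in rows, so rows that repeat a pose let the fingers close. It gives the time, the measured TCP pose, the force, the opening and the grip force at its end, in the units of the state.
- get_obs(): the state, without advancing time (a new reading comes with each control period).
- get_image(name): name is "scene" or "side" or "wrist"; returns a dict with "pixels" (420x560x3 uint8, red, green, blue), "fx", "fy", "cx", "cy" (pixels), "T" (4x4, takes a point from camera to world coordinates). Camera axes: x right, y down, z forward; pixel columns grow to the right and rows downward; lengths in mm; the calibration is good to about 2 mm. A picture is of the moment at which its call begins. There is no depth.
- close_job(): hands the job in; it is judged then, once.
The state is a dict: "t": time; "qpos": joint angles; "qvel": joint speeds; "joint_torque": joint torques, N m; "ee_pos": TCP position; "orientation": TCP orientation; "ft_force": force on the tool from outside, world axes, zero at the start; "moment": the same for the moment, N m; "width": finger opening in mm; "grasp_force": force on a finger pad.
Only numpy, scipy, OpenCV 4.12 (cv2) and the standard library are available. Lean on these libraries where they do the work, as an engineer would, in place of code of your own. Each camera call takes 0.05 s, during which the arm holds its last target. There are 200 camera calls.

## Working session

There is one attempt and no reset: what is moved stays moved. The work goes in short steps, Python scripts to look and compute and a tool call to move; the robot and the scene stay as the last step left them, time stands still between calls to the robot, and variables do not carry over. Pictures are saved under pics/ and viewed, at most 10 in all, crops included, and the job is handed in when it is done.

Besides the shell and the picture viewer there is one more tool, called as a command line: name --argument value ..., lists and objects as JSON in quotes. step_arm: Moves the arm, as the interface text tells. Its arguments: {"type":"object","properties":{"deltas":{"type":"array","items":{"type":"array"}}},"required":["deltas"]}

```bash
mkdir -p pics; cat > h.py <<'E'
from workcell import *
import numpy as np, cv2
from scipy.spatial.transform import Rotation as R
def snap(n,f):
    im=get_image(n); cv2.imwrite(f'pics/{f}.png',im['pixels'][:,:,::-1]); np.savez(f'pics/{f}.npz',**im); return im
def ray(im,u,v,z):
    T=np.array(im['T']); d=T[:3,:3]@np.array([(u-im['cx'])/im['fx'],(v-im['cy'])/im['fy'],1]); o=T[:3,3]
    return o+d*(z-o[2])/d[2]
def proj(im,p):
    T=np.array(im['T']); c=T[:3,:3].T@(np.array(p)-T[:3,3]); return c[0]/c[2]*im['fx']+im['cx'],c[1]/c[2]*im['fy']+im['cy']
E
python3 - <<'E'
from h import *
a=snap('scene','scene0')['pixels'];b=snap('side','side0')['pixels']
for n in('scene0','side0'):
    d=np.load(f'pics/{n}.npz'); print(n,d['fx'],d['T'].round(2).tolist())
w=snap('wrist','wrist0')
E
```

```text
scene0 522.4634198226432 [[0.72, 0.59, -0.36, 986.74], [0.69, -0.61, 0.38, -600.57], [0.0, -0.53, -0.85, 1153.37], [0.0, 0.0, 0.0, 1.0]]
side0 437.3152558267048 [[-0.95, -0.17, 0.27, 291.54], [-0.32, 0.46, -0.83, 587.15], [0.02, -0.87, -0.49, 473.44], [0.0, 0.0, 0.0, 1.0]]
```

View pics/scene0.png

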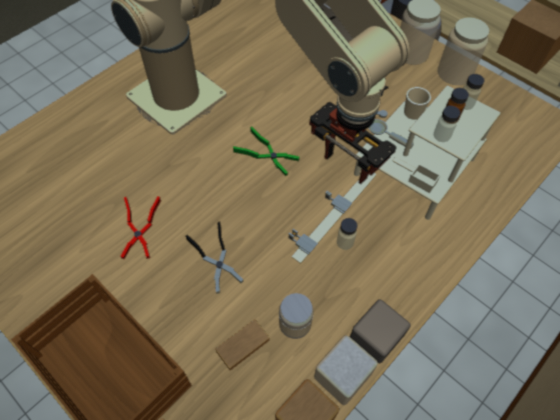

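View pics/wrist0.png

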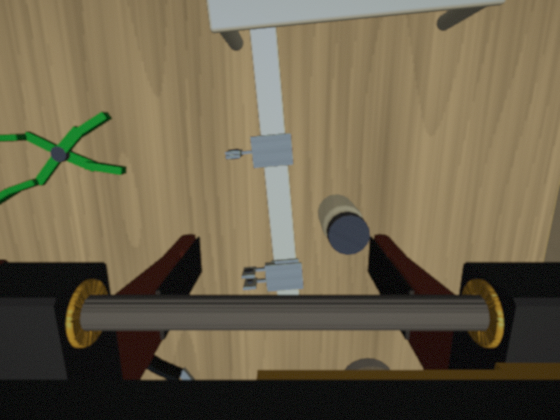

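The wrist view shows the closed clip, ears together, at (235,154). The open one, ears apart, is at (250,276). In the scene view there are three pliers: green (273,155), red (138,233) and steel with dark handles (219,264). The steel pair fits the description. The clips in the scene view are at (340,202) and (303,241). I'll check these in one crop.

```bash
python3 - <<'E'
from h import *
s=dict(np.load('pics/scene0.npz'));w=dict(np.load('pics/wrist0.npz'))
a=s['pixels'][190:310,170:330,::-1]; cv2.imwrite('pics/crop1.png',cv2.resize(a,None,fx=5,fy=5,interpolation=cv2.INTER_CUBIC))
for n,u,v,z in(('pivot',219,264,15),('h1',190,238,11),('h2',221,224,11),('j1',217,290,8),('j2',240,280,8),('clipA',303,241,10),('clipB',340,202,10),('jarcap',349,227,90)):print(n,ray(s,u,v,z).round())
for n,u,v,z in(('open ears',250,272,29),('open ears',250,283,29),('closed',235,154,29),('saddle',284,275,8),('saddleB',272,150,8),('jarcap',348,233,90),('bar',262,30,4),('bar',281,200,4)):print('w',n,ray(w,u,v,z).round())
print(w['T'].round(2).tolist())
E
```

```text
pivot [ 510. -295.   15.]
h1 [ 404. -295.   11.]
h2 [ 430. -214.   11.]
j1 [ 553. -343.    8.]
j2 [ 574. -288.    8.]
clipA [ 612. -107.   10.]
clipB [605.  45.  10.]
jarcap [692. -39.  90.]
w open ears [ 584. -102.   29.]
w open ears [ 584. -116.   29.]
w closed [572.  34.  29.]
w saddle [ 624. -116.    8.]
w saddleB [610.  37.   8.]
w jarcap [684. -33.  90.]
w bar [601. 161.   4.]
w bar [620. -22.   4.]
[[1.0, 0.0, -0.0, 624.97], [-0.0, -0.97, -0.25, 66.59], [-0.0, 0.25, -0.97, 383.78], [0.0, 0.0, 0.0, 1.0]]
```

View pics/crop1.png

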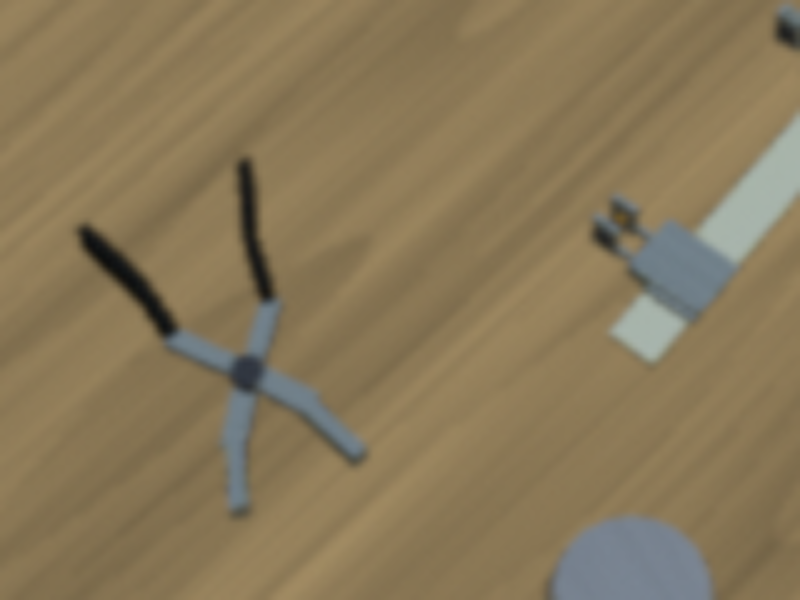

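The crop confirms it. The open clip is the near one, ears apart at crop (615,220), about (584,-109). The steel pliers with dark handles have their pivot at crop (247,372), about (510,-295), pointing roughly -23°. Next I check the tool orientation and work out the approach.

```bash
cat >> h.py <<'E'
def go(p,yaw,tilt=None,pr=True):
    """delta to TCP p, tool down with tool y at world angle yaw+90deg (pliers x = yaw deg), from current"""
    o=get_obs(); R0=R.from_rotvec(o['orientation']); y=np.radians(yaw)
    best=None
    for s in(1,-1):
        x=s*np.array([np.cos(y),np.sin(y),0]); z=np.array([0,0,-1.]); M=np.c_[x,np.cross(z,x),z]
        rv=(R0.inv()*R.from_matrix(M)).as_rotvec()
        if best is None or np.linalg.norm(rv)<np.linalg.norm(best): best=rv
    d=R0.inv().apply(np.array(p)-o['ee_pos'])
    print('shift',(d/300).round(4),'turn',(best/1.5).round(4),'mm',d.round(1),'deg',np.degrees(best).round(1)); 
E
python3 - <<'E'
from h import *
o=get_obs();print(o['t'],o['ee_pos'],R.from_rotvec(o['orientation']).as_matrix().round(3),o['width'],o['grasp_force'])
go([464,-275,130],-23)
E
```

```text
0.15 [6.24569740e+02 1.96528626e-02 2.22075611e+02] [[-0.     1.    -0.001]
 [ 1.     0.     0.   ]
 [ 0.    -0.001 -1.   ]] 87.53880107812601 0.0
shift [-0.9167 -0.5349  0.3076] turn [-7.000e-04 -5.000e-04 -7.796e-01] mm [-275.  -160.5   92.3] deg [ -0.1  -0.  -67. ]
```

step_arm --deltas '[[[-0.917, -0.535, 0.2], [0, 0, -0.78], 1], [[-0.917, -0.535, 0.2], [0, 0, -0.78], 1], [[-0.917, -0.535, 0.2], [0, 0, -0.78], 1], [[-0.917, -0.535, 0.2], [0, 0, -0.78], 1], [[-0.917, -0.535, 0.2], [0, 0, -0.78], 1], [[-0.917, -0.535, 0.2], [0, 0, -0.78], 1], [[-0.917, -0.535, 0.2], [0, 0, -0.78], 1], [[-0.917, -0.535, 0.2], [0, 0, -0.78], 1], [[-0.917, -0.535, 0.2], [0, 0, -0.78], 1], [[-0.917, -0.535, 0.2], [0, 0, -0.78], 1], [[-0.917, -0.535, 0.2], [0, 0, -0.78], 1], [[-0.917, -0.535, 0.2], [0, 0, -0.78], 1]]'

```text
t: 1.15
ee_pos: [464.3, -275.1, 162.5]
orientation: [-0.631, -3.077, -0.0]
ft_force: [0.2, -0.7, -0.5]
width: 87.6
grasp_force: 0.0
```

```bash
python3 - <<'E'
from h import *
w=snap('wrist','wrist1'); o=get_obs(); print(o['t'],o['ee_pos'])
for p in([510,-295,15],[464,-275,22]):print(np.round(proj(w,p)))
E
```

```text
1.2 [ 464.57788195 -274.85374159  162.613926  ]
[284. 244.]
[285. 196.]
```

View pics/wrist1.png

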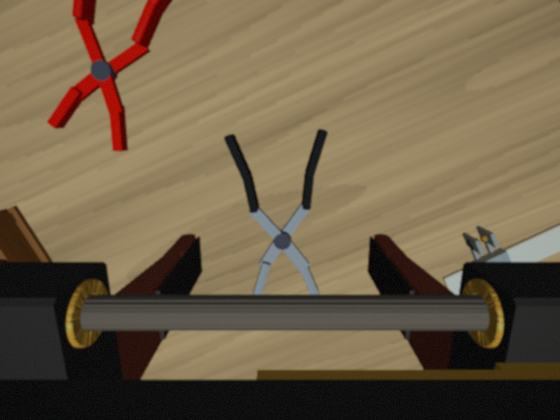

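The wrist view shows the pliers pivot at (283,240). The handle ends are at (230,136) and (321,131), and the handles meet the steel at (253,208) and (308,205). The prediction was (284,244), so they agree to a few mm.

```bash
python3 - <<'E'
from h import *
w=dict(np.load('pics/wrist1.npz'))
px=w['pixels'].astype(int); m=(px.max(2)<45).astype(np.uint8); m[225:]=0
n,l,st,c=cv2.connectedComponentsWithStats(m)
pts={k:ray(w,*v) for k,v in dict(piv=(283,240,18),a=(230,136,20),b=(321,131,20),ja=(253,208,20),jb=(308,205,20)).items()}
H=[]
for i in range(1,n):
    if st[i,4]>100:
        ys,xs=np.where(l==i); t=ys<=ys.min()+8; H.append(ray(w,xs[t].mean(),ys[t].mean(),22)); b=ys>=ys.max()-8; print(st[i],H[-1].round(1),ray(w,xs[b].mean(),ys[b].mean(),22).round(1))
for k,v in pts.items():print(k,v.round(1))
p=pts['piv'][:2]
for q in((pts['a']+pts['b'])/2,(pts['ja']+pts['jb'])/2):
    d=p-q[:2];print(np.linalg.norm(d),np.degrees(np.arctan2(d[1],d[0])))
print(np.linalg.norm(pts['a']-pts['b']),np.linalg.norm(pts['ja']-pts['jb']))
for yaw in(-20,-22):
    y=np.radians(yaw); g=p-50*np.array([np.cos(y),np.sin(y)]); print(g); go([*g,3],yaw)
E
```

```text
[302 130  24  79 592] [ 425.3 -223.    22. ] [ 478.9 -259.3   22. ]
[226 135  32  77 662] [ 397.5 -299.2   22. ] [ 461.7 -306.1   22. ]
piv [ 505.  -294.2   18. ]
a [ 394.3 -298.7   20. ]
b [ 422.5 -221.6   20. ]
ja [ 463.4 -307.4   20. ]
jb [ 481.3 -258.2   20. ]
102.4195773059667 -19.4252004205838
34.509823099642254 -19.25674313586992
82.05762072721862 52.36435860045267
[ 457.97062782 -277.0936542 ]
shift [ 0.0172 -0.0156  0.532 ] turn [ 0.0001 -0.0001 -0.0366] mm [  5.2  -4.7 159.6] deg [ 0.  -0.  -3.1]
[ 458.59606613 -275.46433169]
shift [ 0.0175 -0.0098  0.532 ] turn [ 0.0001 -0.0001 -0.0133] mm [  5.2  -2.9 159.6] deg [ 0.  -0.  -1.1]
```

step_arm --deltas '[[[0.017, -0.015, 0.1], [0, 0, -0.036], 1], [[0.017, -0.015, 0.22], [0, 0, -0.036], 1], [[0.017, -0.015, 0.34], [0, 0, -0.036], 1], [[0.017, -0.015, 0.45], [0, 0, -0.036], 1], [[0.017, -0.015, 0.5], [0, 0, -0.036], 1], [[0.017, -0.015, 0.53], [0, 0, -0.036], 1], [[0.017, -0.015, 0.53], [0, 0, -0.036], 1], [[0.017, -0.015, 0.53], [0, 0, -0.036], 0.25], [[0.017, -0.015, 0.53], [0, 0, -0.036], 0.25], [[0.017, -0.015, 0.53], [0, 0, -0.036], 0.25], [[0.017, -0.015, 0.53], [0, 0, -0.036], 0.25], [[0.017, -0.015, 0.53], [0, 0, -0.036], 0.25], [[0.017, -0.015, 0.53], [0, 0, -0.036], 0.25]]'

```text
t: 2.28
ee_pos: [458.6, -277.8, 5.0]
orientation: [0.542, 3.093, -0.001]
ft_force: [-1.6, 0.1, 6.8]
width: 55.7
grasp_force: 9.8
```

```bash
python3 - <<'E'
from h import *
o=get_obs();print(o['qpos'])
R0=R.from_rotvec(o['orientation']);print(R0.as_matrix().round(3)[:,0], R0.inv().apply(np.array([438,-123,60])-o['ee_pos'])/300)
E
```

```text
[-5.66674186e-01  6.41160023e-01  1.92545095e+00 -4.21061280e-04
  5.73174406e-01 -1.79042428e+00]
[-0.941  0.34  -0.002] [ 0.23953179  0.461781   -0.18419235]
```

step_arm --deltas '[[[0, 0, -0.1], [0, 0, 0], 0.25], [[0, 0, -0.19], [0, 0, 0], 0.25], [[0.03, 0.05, -0.19], [0, 0, 0.08], 0.25], [[0.06, 0.1, -0.19], [0, 0, 0.16], 0.25], [[0.09, 0.15, -0.19], [0, 0, 0.24], 0.25], [[0.12, 0.2, -0.19], [0, 0, 0.32], 0.25], [[0.15, 0.25, -0.19], [0, 0, 0.4], 0.25], [[0.18, 0.3, -0.19], [0, 0, 0.48], 0.25], [[0.2, 0.35, -0.19], [0, 0, 0.56], 0.25], [[0.22, 0.4, -0.19], [0, 0, 0.64], 0.25], [[0.24, 0.43, -0.19], [0, 0, 0.72], 0.25], [[0.24, 0.46, -0.19], [0, 0, 0.8], 0.25], [[0.24, 0.46, -0.19], [0, 0, 0.88], 0.25], [[0.24, 0.46, -0.19], [0, 0, 0.96], 0.25], [[0.24, 0.46, -0.19], [0, 0, 1.0], 0.25], [[0.24, 0.46, -0.19], [0, 0, 1.0], 0.25]]'

```text
t: 3.62
ee_pos: [437.4, -122.9, 61.1]
orientation: [2.508, 1.892, 0.001]
ft_force: [1.3, 0.2, -2.3]
width: 54.7
grasp_force: 6.7
```

step_arm --deltas '[[[0, 0, 0], [0, 0, 0.08], 0.25], [[0, 0, 0], [0, 0, 0.16], 0.25], [[0, 0, 0], [0, 0, 0.24], 0.25], [[0, 0, 0], [0, 0, 0.32], 0.25], [[0, 0, 0], [0, 0, 0.4], 0.25], [[0, 0, 0], [0, 0, 0.48], 0.25], [[0, 0, 0], [0, 0, 0.56], 0.25], [[0, 0, 0], [0, 0, 0.64], 0.25], [[0, 0, 0], [0, 0, 0.72], 0.25], [[0, 0, 0], [0, 0, 0.79], 0.25], [[0, 0, 0], [0, 0, 0.798], 0.25], [[0, 0, 0], [0, 0, 0.798], 0.25], [[0, 0, 0], [0, 0, 0.798], 0.25]]'

```text
t: 4.7
ee_pos: [437.2, -123.0, 60.8]
orientation: [3.137, 0.16, 0.0]
ft_force: [-0.0, -0.2, -0.9]
width: 55.3
grasp_force: 6.7
```

```bash
python3 - <<'E'
from h import *
w=snap('wrist','wrist2'); o=get_obs(); print(o['t'],o['ee_pos'],R.from_rotvec(o['orientation']).as_matrix().round(3).tolist(),o['qpos'],w['T'].round(2).tolist())
E
```

```text
4.75 [ 437.22143053 -122.99573255   60.77017639] [[0.995, 0.101, 0.0], [0.101, -0.995, -0.0], [0.0, 0.0, -1.0]] [-3.00430400e-01  4.59750363e-01  2.09464692e+00  5.09762108e-06
  5.87049248e-01  1.16944044e+00] [[0.1, -0.96, -0.25, 503.98], [-0.99, -0.1, -0.02, -116.55], [-0.0, 0.25, -0.97, 222.61], [0.0, 0.0, 0.0, 1.0]]
```

View pics/wrist2.png

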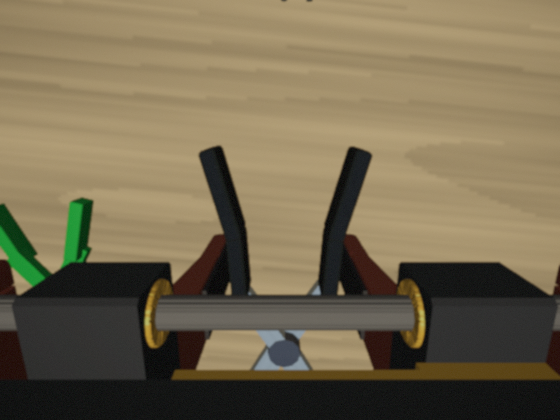

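I turned the tool the wrong way: the handles are now at the top of the image, (210,150) and (360,150), with the pivot at (285,352), so the jaws point at the robot. The ears are just at the top edge, (285-310,0). This camera side lets me look at the clip closely, so I move 60 mm on, take a picture, then turn back by half a turn.

step_arm --deltas '[[[0.1, 0, -0.05], [0, 0, 0], 0.25], [[0.2, 0, -0.05], [0, 0, 0], 0.25], [[0.2, 0, -0.05], [0, 0, 0], 0.25], [[0.2, 0, -0.05], [0, 0, 0], 0.25], [[0.2, 0, -0.05], [0, 0, 0], 0.25]]'

```text
t: 5.17
ee_pos: [495.9, -116.8, 75.3]
orientation: [-3.137, -0.156, 0.003]
ft_force: [-0.5, -0.7, -1.7]
width: 55.3
grasp_force: 6.7
```

```bash
python3 - <<'E'
from h import *
w=snap('wrist','wrist3'); o=get_obs(); print(o['t'],o['ee_pos'])
E
```

```text
5.2167 [ 495.38075845 -116.83552463   75.15561754]
```

View pics/wrist3.png

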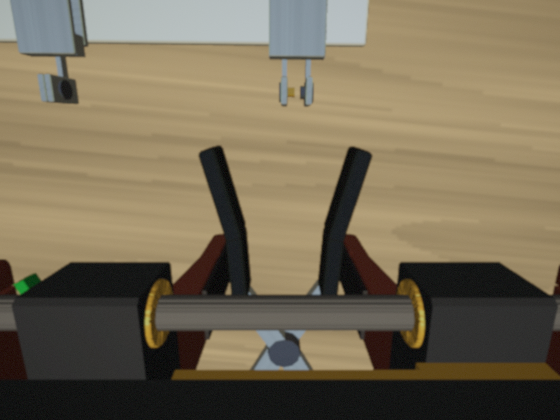

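The ears are at columns 279-314, rows 80-103, with the stud between them. The bar's near edge runs from (90,42) to (367,46). The pliers sit symmetrically in the gripper: handle mid column 285, pivot 285.

```bash
python3 - <<'E'
from h import *
w=dict(np.load('pics/wrist3.npz'))
L=ray(w,279,92,26);Rr=ray(w,314,92,26);f=ray(w,296.5,103,27);b=ray(w,296.5,80,27)
print(L.round(1),Rr.round(1),np.linalg.norm(L-Rr),f.round(1),b.round(1),np.linalg.norm(f-b))
e1=ray(w,90,42.5,4);e2=ray(w,367,46,4);d=e1-e2;yaw=np.degrees(np.arctan2(-d[0],d[1]));print('bar',e1.round(1),e2.round(1),yaw)
c=(f+b)/2; o=get_obs(); R0=R.from_rotvec(o['orientation'])
ey=np.radians(yaw); X=np.array([np.cos(ey),np.sin(ey)])
piv=ray(w,285,352,75-3+18); print('piv',piv,'rel',R0.inv().apply(piv-o['ee_pos']))
print('goal tcp',c[:2]-102*X,'stage',c[:2]-150*X)
for k in(150,102):
    print(k,R0.inv().apply(np.r_[c[:2]-k*X,75]-o['ee_pos'])/300)
E
```

```text
[ 580.  -105.4   26. ] [ 582.1 -126.5   26. ] 21.18615529070535 [ 574.7 -116.6   27. ] [ 587.7 -115.2   27. ] 13.128490621674242
bar [599.9  19.5   4. ] [ 615.5 -158.9    4. ] 5.007949888995536
piv [ 448.11517569 -122.20506522   90.        ] rel [-47.59605103   0.66880011 -14.74420574]
goal tcp [ 479.58634606 -124.82552482] stage [ 431.76958148 -129.01563517]
150 [-0.21500699  0.01948158  0.00095924]
102 [-0.05501779  0.02130914  0.00061936]
```

step_arm --deltas '[[[-0.07, 0.02, 0], [0, 0, -0.08], 0.25], [[-0.14, 0.02, 0], [0, 0, -0.16], 0.25], [[-0.215, 0.02, 0], [0, 0, -0.24], 0.25], [[-0.215, 0.02, 0], [0, 0, -0.32], 0.25], [[-0.215, 0.02, 0], [0, 0, -0.4], 0.25], [[-0.215, 0.02, 0], [0, 0, -0.48], 0.25], [[-0.215, 0.02, 0], [0, 0, -0.56], 0.25], [[-0.215, 0.02, 0], [0, 0, -0.64], 0.25], [[-0.215, 0.02, 0], [0, 0, -0.72], 0.25], [[-0.215, 0.02, 0], [0, 0, -0.8], 0.25], [[-0.215, 0.02, 0], [0, 0, -0.88], 0.25], [[-0.215, 0.02, 0], [0, 0, -0.96], 0.25], [[-0.215, 0.02, 0], [0, 0, -1.0], 0.25], [[-0.215, 0.02, 0], [0, 0, -1.0], 0.25]]'

```text
t: 6.38
ee_pos: [431.9, -129.2, 75.4]
orientation: [-2.188, -2.253, 0.001]
ft_force: [-0.3, -0.5, -0.7]
width: 55.2
grasp_force: 6.7
```

step_arm --deltas '[[[0, 0, 0], [0, 0, -0.08], 0.25], [[0, 0, 0], [0, 0, -0.16], 0.25], [[0, 0, 0], [0, 0, -0.24], 0.25], [[0, 0, 0], [0, 0, -0.32], 0.25], [[0, 0, 0], [0, 0, -0.4], 0.25], [[0, 0, 0], [0, 0, -0.48], 0.25], [[0, 0, 0], [0, 0, -0.56], 0.25], [[0, 0, 0], [0, 0, -0.64], 0.25], [[0, 0, 0], [0, 0, -0.72], 0.25], [[0, 0, 0], [0, 0, -0.8], 0.25], [[0, 0, 0], [0, 0, -0.88], 0.25], [[0, 0, 0], [0, 0, -0.96], 0.25], [[0, 0, 0], [0, 0, -1.0], 0.25], [[0, 0, 0], [0, 0, -1.0], 0.25]]'

```text
t: 7.55
ee_pos: [432.4, -129.3, 75.5]
orientation: [-0.069, -3.14, -0.0]
ft_force: [0.0, 0.4, -0.8]
width: 55.2
grasp_force: 6.7
```

```bash
python3 - <<'E'
from h import *
o=get_obs(); print(o['t'],o['ee_pos'],o['qpos'])
go([433.4,-128.9,11],5.0)
E
```

```text
7.55 [ 432.35206897 -129.26844158   75.50063632] [-3.16896862e-01  4.26803220e-01  2.09553115e+00 -1.37000219e-05
  6.20350477e-01 -1.84395842e+00]
shift [-0.0037  0.0013  0.215 ] turn [ 0.0002 -0.0007 -0.0873] mm [-1.1  0.4 64.5] deg [ 0.  -0.1 -7.5]
```

step_arm --deltas '[[[-0.004, 0.001, 0.08], [0, 0, -0.04], 0.25], [[-0.004, 0.001, 0.15], [0, 0, -0.087], 0.25], [[-0.004, 0.001, 0.19], [0, 0, -0.087], 0.25], [[-0.004, 0.001, 0.212], [0, 0, -0.087], 0.25], [[-0.004, 0.001, 0.212], [0, 0, -0.087], 0.25], [[-0.004, 0.001, 0.212], [0, 0, -0.087], 0.25]]'

```text
t: 8.05
ee_pos: [434.2, -129.1, 12.1]
orientation: [0.133, -3.138, -0.0]
ft_force: [0.5, -0.4, -1.4]
width: 55.2
grasp_force: 6.7
```

```bash
python3 - <<'E'
from h import *
s=snap('scene','scene4'); d=snap('side','side4'); o=get_obs(); print(o['t'],o['ee_pos'],o['ft_force'])
def crop(im,p,r):
    u,v=map(int,proj(im,p)); print(u,v); u=max(r,min(560-r,u));v=max(r,min(420-r,v)); return cv2.resize(im['pixels'][v-r:v+r,u-r:u+r,::-1],(400,400),interpolation=cv2.INTER_CUBIC)
cv2.imwrite('pics/crop4.png',np.hstack([crop(s,[555,-118,15],50),crop(d,[555,-118,15],70)]))
E
```

```text
8.15 [ 434.91141271 -129.29157878   12.69625469] [-0.31878593  0.1443735  -2.64545996]
283 228
262 224
```

View pics/crop4.png

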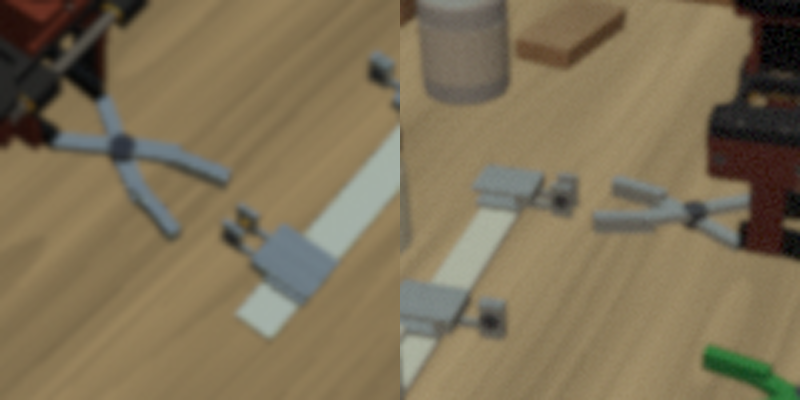

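The jaws are level and point at the ears. In the scene crop the tips are at (226,180) and (174,232), and the ears at about (236,230) and (248,215). I check the lateral offset numerically.

```bash
python3 - <<'E'
from h import *
s=dict(np.load('pics/scene4.npz')); u0,v0=283-50,228-50
def pt(x,y,z): return ray(s,u0+x/4,v0+y/4,z)
t1,t2=pt(226,178,21),pt(174,232,21); p=pt(122,148,25); e1=pt(231,226,27);e2=pt(246,210,27)
print(t1,t2,np.linalg.norm(t1-t2),p,e1,e2)
m=(t1+t2)/2; a=m-p; a/=np.linalg.norm(a); print(np.degrees(np.arctan2(a[1],a[0])), 'lat', [round(float(a[0]*(q-p)[1]-a[1]*(q-p)[0]),1) for q in (t1,t2,e1,e2)],[round(float(a@(q-p)),1) for q in (t1,t2,e1,e2)])
go([479.8,-124.7,12],5.0)
E
```

```text
[556.12604531 -95.91489636  21.        ] [ 559.11797738 -146.42990012   21.        ] 50.60353013482935 [ 495.27385788 -126.88021499   25.        ] [ 583.87776579 -121.57711754   27.        ] [ 582.92652281 -106.8743402    27.        ]
5.230704380371252 lat [25.2, -25.2, -2.8, 11.9] [63.5, 61.9, 88.4, 88.8]
shift [-0.1504  0.0025  0.0025] turn [-0.0003  0.0006 -0.0011] mm [-45.1   0.7   0.7] deg [-0.   0.1 -0.1]
```

```bash
python3 - <<'E'
from h import *
s=dict(np.load('pics/scene4.npz'));d=dict(np.load('pics/side4.npz'))
def P(im):
    T=np.linalg.inv(im['T'])[:3]; return np.array([[im['fx'],0,im['cx']],[0,im['fy'],im['cy']],[0,0,1]],float)@T
def tri(a,b):
    ua=np.array([233+a[0]/4,178+a[1]/4]);ub=np.array([192+b[0]*.35,154+b[1]*.35])
    X=cv2.triangulatePoints(P(s),P(d),ua.astype(float),ub.astype(float)).ravel();X=X[:3]/X[3]
    return X.round(1),np.round(np.array(proj(s,X))-ua,1),np.round(np.array(proj(d,X))-ub,1)
print('pivot',tri((122,148),(295,212)))
print('left tip top',tri((228,178),(197,214)))
print('right tip top',tri((174,232),(216,182)))
print('ears top mid',tri((240,218),(166,183)))
o=get_obs();print(o['ee_pos'])
for q in([482.7,-125,25],[581,-116,27]):print(proj(s,q),proj(d,q))
E
```

```text
pivot (array([ 489.8, -123.6,   16. ]), array([-0.6, -0.2]), array([-1.1,  0.2]))
left tip top (array([553.2, -94.5,  17.6]), array([-1. , -0.3]), array([-1.9,  0.3]))
right tip top (array([ 555.6, -144.7,   15.3]), array([-0.6, -0.2]), array([-1. ,  0.2]))
ears top mid (array([ 582.2, -113.9,   26.1]), array([-0.6, -0.2]), array([-1.2,  0.2]))
[ 434.91141271 -129.29157878   12.69625469]
(np.float64(260.46564425010837), np.float64(211.60895039816512)) (np.float64(297.99470233019696), np.float64(224.84726287793805))
(np.float64(291.42618056282475), np.float64(232.3632444808207)) (np.float64(249.8654577624049), np.float64(217.44346542944947))
```

step_arm --deltas '[[[-0.04, 0, 0], [0, 0, 0], 0.25], [[-0.07, 0, 0], [0, 0, 0], 0.25], [[-0.1, 0, 0], [0, 0, 0], 0.25], [[-0.12, 0, 0], [0, 0, 0], 0.25], [[-0.138, 0, 0], [0, 0, 0], 0.25], [[-0.138, 0, 0], [0, 0, 0], 0.25], [[-0.138, 0, 0], [0, 0, 0], 0.25]]'

```text
t: 8.73
ee_pos: [475.9, -125.4, 12.0]
orientation: [0.137, -3.138, -0.0]
ft_force: [-1.0, 0.4, -2.2]
width: 55.1
grasp_force: 6.7
```

```bash
python3 - <<'E'
from h import *
s=snap('scene','scene5'); d=snap('side','side5'); o=get_obs(); print(o['t'],o['ee_pos'],o['ft_force'])
def crop(im,p,r):
    u,v=map(int,proj(im,p)); print(u,v); return cv2.resize(im['pixels'][v-r:v+r,u-r:u+r,::-1],(400,400),interpolation=cv2.INTER_CUBIC)
cv2.imwrite('pics/crop5.png',np.hstack([crop(s,[575,-118,15],40),crop(d,[575,-118,15],50)]))
E
```

```text
8.8333 [ 475.17915032 -125.38384924   11.90250901] [ 0.09262171 -0.07540524 -1.46917481]
288 233
253 222
```

View pics/crop5.png

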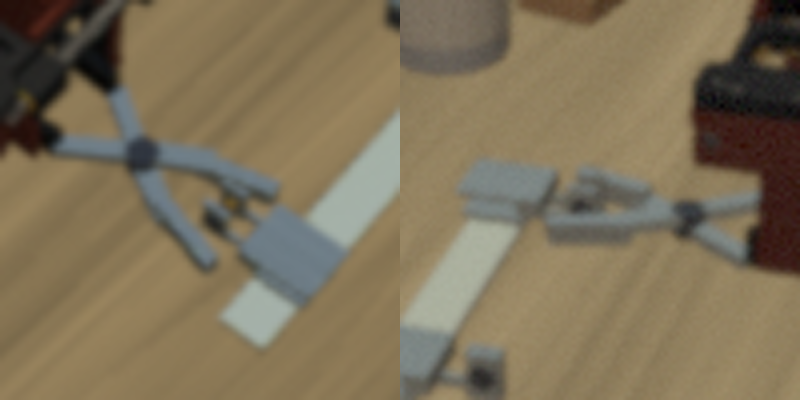

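The ears are between the jaws, at scene crop (215-235,205), and the tips (275,188) and (207,262) are just past them. Now squeeze.

step_arm --deltas '[[[0, 0, 0], [0, 0, 0], -1], [[0, 0, 0], [0, 0, 0], -1], [[0, 0, 0], [0, 0, 0], -1], [[0, 0, 0], [0, 0, 0], -1], [[0, 0, 0], [0, 0, 0], -1], [[0, 0, 0], [0, 0, 0], -1], [[0, 0, 0], [0, 0, 0], -1], [[0, 0, 0], [0, 0, 0], -1], [[0, 0, 0], [0, 0, 0], -1], [[0, 0, 0], [0, 0, 0], -1], [[0, 0, 0], [0, 0, 0], -1], [[0, 0, 0], [0, 0, 0], -1]]'

```text
t: 9.83
ee_pos: [472.4, -124.7, 11.3]
orientation: [0.137, -3.132, -0.003]
ft_force: [-6.6, 1.2, -0.9]
width: 26.3
grasp_force: 29.9
```

```bash
python3 - <<'E'
from h import *
s=snap('scene','scene6'); d=snap('side','side6'); o=get_obs(); print(o['t'],o['ee_pos'],o['ft_force'],o['width'],o['grasp_force'])
def crop(im,p,r):
    u,v=map(int,proj(im,p)); return cv2.resize(im['pixels'][v-r:v+r,u-r:u+r,::-1],(400,400),interpolation=cv2.INTER_CUBIC)
cv2.imwrite('pics/crop6.png',np.hstack([crop(s,[575,-118,15],40),crop(d,[575,-118,15],50)]))
E
```

```text
9.9333 [ 472.43536304 -124.75650137   11.3072297 ] [-6.34835013  0.52421674 -1.6025618 ] 26.648141231182496 29.94664555415511
```

step_arm --deltas '[[[0, 0, 0], [0, 0, 0], 0.25], [[0, 0, 0], [0, 0, 0], 0.25], [[0, 0, 0], [0, 0, 0], 0.25], [[0, 0, 0], [0, 0, 0], 0.25], [[0, 0, 0], [0, 0, 0], 0.25], [[0, 0, 0], [0, 0, 0], 0.25], [[0, 0, 0.01], [0, 0, 0], 0.25], [[0, 0, 0.019], [0, 0, 0], 0.25], [[0, 0, 0.019], [0, 0, 0], 0.25], [[0, 0, 0.019], [0, 0, 0], 1], [[0, 0, 0.019], [0, 0, 0], 1], [[0, 0, 0.019], [0, 0, 0], 1], [[0, 0, 0.019], [0, 0, 0], 1], [[0, 0, 0.019], [0, 0, 0], 1], [[0, 0, 0.019], [0, 0, 0], 1]]'

```text
t: 11.18
ee_pos: [475.9, -125.6, 6.5]
orientation: [-0.136, 3.138, -0.0]
ft_force: [-1.4, 0.5, 0.3]
width: 87.5
grasp_force: 0.0
```

```bash
python3 - <<'E'
from h import *
s=snap('scene','scene7'); d=snap('side','side7'); o=get_obs(); print(o['t'],o['ee_pos'],o['ft_force'],o['width'])
def crop(im,p,r):
    u,v=map(int,proj(im,p)); return cv2.resize(im['pixels'][v-r:v+r,u-r:u+r,::-1],(400,400),interpolation=cv2.INTER_CUBIC)
cv2.imwrite('pics/crop7.png',np.hstack([crop(s,[570,-118,15],40),crop(d,[570,-118,15],50)]))
E
```

```text
11.2833 [ 475.85579206 -125.55738405    6.46082015] [-0.39916584  0.29979274  1.18217599] 87.87296620647199
```

View pics/crop7.png

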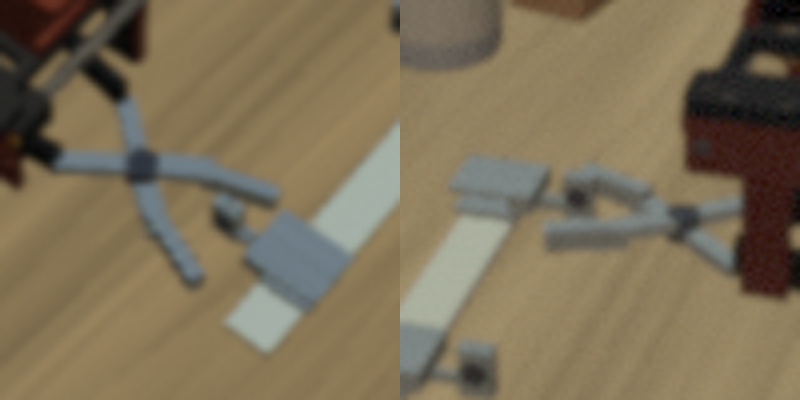

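The ears at scene crop (230,208) are now together, like the other clip's, and the pliers lie sprung open around them. I lift straight up and away.

step_arm --deltas '[[[0, 0, -0.05], [0, 0, 0], 1], [[0, 0, -0.15], [0, 0, 0], 1], [[0, 0, -0.28], [0, 0, 0], 1], [[0, 0, -0.42], [0, 0, 0], 1], [[0.2, 0, -0.55], [0, 0, 0], 1], [[0.2, 0, -0.55], [0, 0, 0], 1], [[0.2, 0, -0.55], [0, 0, 0], 1], [[0.2, 0, -0.55], [0, 0, 0], 1]]'

```text
t: 11.95
ee_pos: [415.8, -131.0, 172.5]
orientation: [-0.135, 3.136, -0.002]
ft_force: [0.0, -0.1, 0.7]
width: 87.9
grasp_force: 0.0
```

```bash
python3 - <<'E'
from h import *
s=snap('scene','scene8'); o=get_obs(); print(o['t'],o['ee_pos'],o['ft_force'],o['width'])
u,v=300,225; cv2.imwrite('pics/crop8.png',cv2.resize(s['pixels'][150:300,200:400,::-1],(800,600),interpolation=cv2.INTER_CUBIC))
E
```

```text
12.0 [ 416.43164905 -130.95700388  171.84040998] [ 0.64428521 -1.00930169 -0.31951843] 87.549366052972
```

View pics/crop8.png

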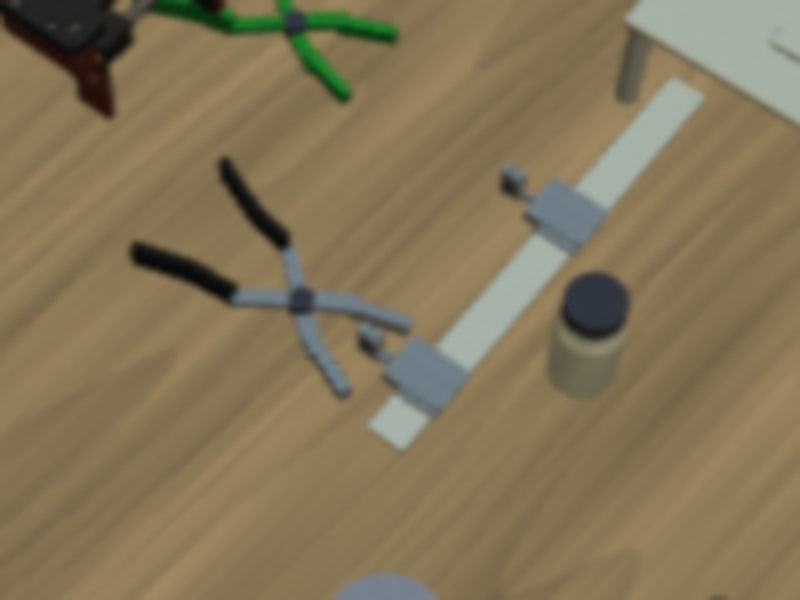

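The ears at (370,340) are together and match the other clip at (512,180). The pliers lie flat, the jar is standing where it was, and the gripper is clear.

```bash
python3 -c "
from workcell import *
print(close_job())"
```

```text
the job is handed in; nothing more can be done
None
```

I squeezed the open clip with the pliers until its ears stayed together (seen in the images), left the pliers flat on the base with the jaws around the clip's ears, left the jar standing, and handed the job in at about 12 s.

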